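# Turn a seasoning tin label-up and store it in its rack

## Task

The seasoning tin on the blue mat lies with its label turned away. Keep it down on the surface and roll it until the green band of its label is on top, and let go of it there; only then pick it up, lay it label-up in the trough of the rack, and slide it along under the blue strap until it is fully home against the end stop. Leave the cup, the bowl and the soap bottle where they are.

Things in the scene. Friction and masses are not known exactly. Their poses are not given: they have to be found in the camera images.
- tin: Seasoning tin: dark grey metal cylinder 56 mm across, 120 mm long, about 0.3 kg, lying. Origin: middle of its axis, 28 mm above what it lies on. x: along the axis to the red cap (18 mm long, same diameter). z: out through the middle of the label, so z straight up is label up. Label: white, 85 mm long, covering 85 degrees of the round wall, a 12 mm wide green band along its middle.
- mat: The blue silicone mat that the tin starts on, fixed flat on the worktop, 260 x 300 x 4 mm (x, y, z). Origin at the centre of its underside.
- rack: Storage rack, fixed, beside the mat. Origin: centre of its underside, worktop height. x: along the trough from the open entry (-130 mm) to the end stop. Base 270 x 100 x 5 mm. Trough: shallow V of two slippery white nylon strips at 35 degrees, lowest line 12 mm up, upper edges at y = +-22 mm, 27 mm up. A tin in it has its axis 46 mm and its top 74 mm above the worktop, at y = 0.
- rack_open (a point): Point on the axis of a tin lying in the trough, at rack x = -50 mm: a tin centred here lies in the open part, short of the strap.
- rack_stop (a point): Point on the axis of a tin lying in the trough, on the inner face of the upright end-stop plate (rack x = +130 mm; plate 90 mm wide, top 75 mm up). A tin that is home touches it and is centred at rack x = 70 mm.
- cup: Bystander: small steel cup, 60 mm in diameter and 60 mm high. Origin at the centre of its underside.
- bowl: Bystander: small steel bowl, 100 mm in diameter and 45 mm high. Origin at the centre of its underside.
- soap: Bystander: yellow soap bottle with a red cap, 64 mm in diameter and 180 mm high, standing. Origin at the centre of its underside.
- rack_strap (a point): Middle of the underside of the blue strap that crosses over the trough: 88 mm above the worktop, rack x = 75 mm; the strap spans rack x = 60 to 90 mm, is 6 mm thick, and stands on posts with inner faces at y = +-44 mm.
Things that resemble listed ones, but are neither listed nor needed, are in the scene too. Leave any pink look-alike of the part that bears tin alone.

How it is judged:
On the way:
1. the tin lies on the mat or worktop, let go and still, with the middle of its label within 0.26 rad (15 degrees) of straight up (angle between tin's own z axis and vertical below 0.26 rad and height (world z) of tin below 0.04 m and linear speed of tin below 0.01 m/s and contact force between tin and the fingers below 0.2 N), for 0.3 s.
At the end, for the whole second after the job is handed in: The tin rests still in the trough under the strap, either way round: home against the end stop (within 6 mm), settled in the V (6 mm sideways and in height, parallel within 0.08 rad), the middle of its label within 0.26 rad of straight up (x of tin in the frame of rack between 0.064 and 0.075 m and y of tin in the frame of rack between -0.006 and 0.006 m and z of tin in the frame of rack between 0.041 and 0.052 m and angle between the x axis of tin and the x axis of rack, either way round below 0.08 rad and angle between tin's own z axis and vertical below 0.26 rad and linear speed of tin below 0.01 m/s); the robot touches nothing.
It fails at once if the tin is lifted (axis more than 65 mm above the worktop) while its label is more than 0.6 rad away from straight up (height (world z) of tin above 0.065 m and angle between tin's own z axis and vertical above 0.6 rad).
It fails at once if the cup is displaced by more than 30 mm (distance of cup from where it was at the start of the episode above 0.03 m).
It fails at once if the bowl is displaced by more than 30 mm (distance of bowl from where it was at the start of the episode above 0.03 m).
It fails at once if the soap bottle is displaced by more than 30 mm (distance of soap from where it was at the start of the episode above 0.03 m).
It also fails if it takes over 72 s, if anything falls off the work surface, if the arm or the gripper's body presses on something with over 40 N, if the wrist force passes 120 N, or if a joint passes its speed limit or range.

## Robot

A 6-joint arm with a two-finger parallel gripper is mounted at the origin on the work surface. World frame = base frame: x ahead of the robot, y to its left, z up, the work surface at z = 0. Lengths are in m, angles in rad, forces in N, time in s.
With the tool pointing down it reaches from about 0.25 to 0.775 m from the base axis. Payload 4 kg.
Tool frame: the origin (TCP) lies midway between the tips of the shut fingers; the grasp point (between the pads) lies grip_point_offset behind it (grip_point_offset is the distance from the TCP to the grasp point, in m); z points along the fingers, y is the line along which they close (so a half turn about z gives the same grasp; the last joint's range is limited). The gripper opens to 94 mm and grips with 3 to 60 N. Pads are 16 mm wide; open, the fingers measure 119 mm over their backs; the gripper's body (75 mm by 177 mm) begins 78 mm behind the grasp point.
Start: joints at [-1.386, 0.087, 1.371, -0, 1.684, -0.103], TCP at [0.156, -0.527, 0.206] pointing down, gripper open.
Joint ranges: [-3.1, 3.1], [-0.76, 2.03], [0.27, 2.55], [-1.08, 4.22], [0.17, 2.65], [-2.57, 2.57]. Speed limits (rad/s): [2.79, 2.79, 3.14, 3.14, 3.14, 3.14].

## Interface

Orientations are given as [roll, pitch, yaw] about the fixed x, y, z axes, in that order (R = Rz(yaw) Ry(pitch) Rx(roll)).
In Python, from bench import * gives the robot as it stands. The module is installed in compiled form; this text tells all that it offers.
- The arm moves only by the tool apply_moves, never from a script. Its argument "commands" is a list of rows, each a list of 7 numbers: the turn, a rotation vector about the world's x, y, z in rad, then the shift along the world's x, y, z in m, then the opening in per cent of the stroke, from 0 (shut) to 100 (fully open). In form: [[ax, ay, az, x, y, z, jaw], ...]. A call has exactly 5 rows; each row is the pose to reach, as a shift and turn from the pose commanded when the call began; what a row does not reach only later rows make up. A row lasts 1/10 s, in which the tool goes at most 50 mm and 8.59 degrees, less where a joint would pass 70% of its speed; a pose out of reach is approached as far as the arm can. A call with a gripper value outside its range is refused whole. The fingers move at their own pace and stop on an object; the grip force is fixed at half the most. Time passes only in rows, so rows that repeat a pose let the fingers close, or fill a call up. It gives the time, the measured TCP pose, the force, the opening and the grip force at its end, in the units of the state.
- get_obs(): the state, without advancing time (a new reading comes with each control period).
- snapshot(name): name is "side" or "top" or "wrist"; returns a dict with "pixels" (480x640x3 uint8, red, green, blue), "vertical_fov" (degrees; the focal length in pixels is half the picture's height over the tangent of half this angle, whatever the lens; pixels are square), "cx", "cy" (the principal point, pixels), "rvec" (rotation vector, rad) and "tvec" (3), from world to camera coordinates, as OpenCV has them. Camera axes: x right, y down, z forward; pixel columns grow to the right and rows downward; lengths in m; the calibration is good to about 2 mm. A picture is of the moment at which its call begins. There is no depth.
- close_job(): hands the job in; it is judged then, once.
Trained networks look in the newest picture that a camera, given by its name, has taken for a name from the list of things; names that differ only in an ending like _2 or _b are one class to them, and where a whole thing is asked for, a point or a joint stands for the part that bears it (a point fixed in the world has none). Each returns a list of dicts, best first, with "score" (0 to 1); they miss things now and then, are a little off and sometimes report something else, mostly with a low value. They report only what shows in the picture. A call takes as long as a camera call. They do not tell look-alikes from the thing itself.
- masks_of(camera, query): "mask" (480x640 bool, what is visible of it) and "extent" ([left, top, right, bottom] in pixels, round what is visible of it).
- place_of(camera, query): "pixel" ([column, row] in pixels: a listed point, or the origin of a listed thing).
The state is a dict: "time": time; "joint_positions": joint angles; "qvel": joint speeds; "joint_torque": joint torques, N m; "tool_pos": TCP position; "ee_rot": TCP orientation; "wrist_force": force on the tool from outside, world axes, zero at the start; "wrist_torque": the same for the moment, N m; "width": finger opening in m; "finger_force": force on a finger pad.
Only numpy, scipy, OpenCV 4.12 (cv2) and the standard library are available. Lean on these libraries where they do the work, as an engineer would, in place of code of your own. Each camera call takes 0.05 s, during which the arm holds its last target. There are 200 camera calls.

## Working session

There is one attempt and no reset: what is moved stays moved. The work goes in short steps, Python scripts to look and compute and a tool call to move; the robot and the scene stay as the last step left them, time stands still between calls to the robot, and variables do not carry over. Pictures are saved under pics/ and viewed, at most 11 in all, crops included, and the job is handed in when it is done.

Besides the shell and the picture viewer there is one more tool, called after "Emit:" by a JSON object that holds its "method" and its "body", one argument or row to a line. apply_moves: Moves the arm, as the interface text tells. Its arguments: {"type":"object","properties":{"commands":{"type":"array"}},"required":["commands"]}

```bash
mkdir -p pics; cat > h.py <<'E'
from bench import *
import numpy as np, cv2
def snap(n):
    s=snapshot(n); s['K']=None
    f=240/np.tan(np.radians(s['vertical_fov'])/2)
    s['K']=np.array([[f,0,s['cx']],[0,f,s['cy']],[0,0,1]]); s['R']=cv2.Rodrigues(np.array(s['rvec'],float))[0]; s['t']=np.array(s['tvec'],float)
    return s
def ray(s,p,z):
    d=s['R'].T@np.linalg.inv(s['K'])@np.array([p[0],p[1],1.]); c=-s['R'].T@s['t']
    return c+d*(z-c[2])/d[2]
def proj(s,P):
    q=s['K']@(s['R']@np.array(P,float)+s['t']); return q[:2]/q[2]
def save(s,n,box=None,k=1):
    im=s['pixels'][:,:,::-1]
    if box: im=im[box[1]:box[3],box[0]:box[2]]
    cv2.imwrite('pics/'+n,cv2.resize(im,None,fx=k,fy=k))
E
python3 - <<'E'
from h import *
S={n:snap(n) for n in('top','side','wrist')}
for n in('top','side'):
    s=S[n]; print(n,-s['R'].T@s['t'])
    for q,z in [('tin',.032),('mat',0),('rack',0),('rack_open',.046),('rack_stop',.046),('rack_strap',.088),('cup',0),('bowl',0),('soap',0)]:
        for d in place_of(n,q)[:3]: print(n,q,round(d['score'],2),np.round(d['pixel'],0),np.round(ray(s,d['pixel'],z),3))
a=np.hstack([S['top']['pixels'],S['side']['pixels']])
b=cv2.resize(a[:,:,::-1],(800,300)); save(S['top'],'top.png'); save(S['side'],'side.png')
print(get_obs())
E
```

```text
top [0.48033294 0.12468572 0.91928684]
top tin 0.96 [258. 206.] [0.617 0.242 0.032]
top tin 0.71 [119. 308.] [0.409 0.508 0.032]
top tin 0.62 [175. 379.] [0.275 0.391 0.032]
top mat 0.65 [277. 223.] [0.587 0.207 0.   ]
top rack 0.67 [373. 133.] [0.782 0.011 0.   ]
top rack 0.63 [487. 245.] [ 0.553 -0.228  0.   ]
top rack 0.21 [494. 205.] [ 0.638 -0.244  0.   ]
top rack_open 0.88 [498. 273.] [ 0.495 -0.233  0.046]
top rack_stop 0.75 [482. 182.] [ 0.675 -0.201  0.046]
top rack_strap 0.83 [495. 204.] [ 0.624 -0.21   0.088]
top cup 0.71 [372. 136.] [0.776 0.013 0.   ]
top bowl 0.59 [446. 131.] [ 0.791 -0.143  0.   ]
top soap 0.6 [312. 128.] [0.79 0.14 0.  ]
side [0.24559917 1.00141692 1.03343858]
side tin 0.97 [316. 424.] [0.413 0.52  0.032]
side tin 0.62 [411. 382.] [0.272 0.393 0.032]
side tin 0.61 [262. 282.] [0.615 0.246 0.032]
side mat 0.86 [283. 281.] [0.584 0.207 0.   ]
side rack 0.88 [352. 160.] [ 0.544 -0.23   0.   ]
side rack_open 0.92 [371. 146.] [ 0.499 -0.242  0.046]
side rack_stop 0.84 [298. 145.] [ 0.678 -0.198  0.046]
side rack_strap 0.8 [316. 131.] [ 0.635 -0.211  0.088]
[... 184 characters left out ...]
 0.   ]
{'time': 1.05, 'joint_positions': array([-1.38613624e+00,  8.71965513e-02,  1.37073143e+00,  2.76360645e-05,
        1.68357900e+00, -1.03101139e-01]), 'qvel': array([-0.0006005 , -0.00025937, -0.00025223,  0.00158108,  0.00119808,
       -0.00132715]), 'joint_torque': array([ 6.01579995e-04, -3.40051675e+01, -3.02606285e+01,  7.16644409e-02,
        2.36301200e-02,  4.09075120e-07]), 'tool_pos': array([ 0.1561003 , -0.52739774,  0.2054918 ]), 'ee_rot': array([ 3.14150462e+00, -1.84976856e-05,  2.87764339e-01]), 'wrist_force': array([0.04534258, 0.30796281, 0.56069145]), 'wrist_torque': array([ 0.00562043, -0.01727274,  0.02156424]), 'finger_force': 0.0, 'width': 0.09379790704124112}
```

View pics/top.png

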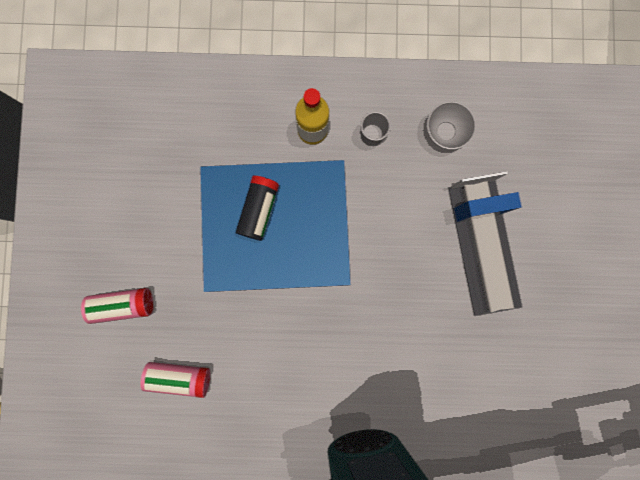

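View pics/side.png

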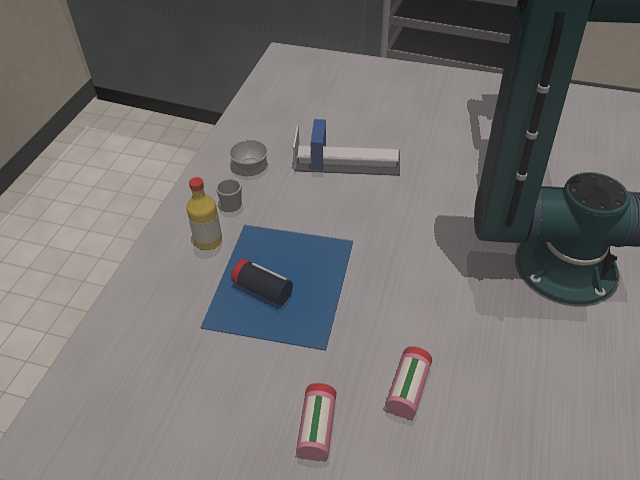

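The wanted tin is the dark grey one on the mat at top (258,206). The look-alikes are the pink tins at top (118,305) and (175,380), so I choose the dark one. Its label faces right, towards -y, with the green only just visible at the edge. Next is a close crop with measurements.

```bash
python3 - <<'E'
from h import *
T=snap('top'); D=snap('side')
save(T,'crop.png',(215,155,305,255),6)
# fit tin: x,y,yaw,roll by label/cap pixels through rendering of points
hsv=[cv2.cvtColor(s['pixels'],cv2.COLOR_RGB2HSV) for s in(T,D)]
boxes=[(215,155,305,255),(220,250,305,315)]
def mask(i,kind):
    h=hsv[i].astype(int); H,Sx,V=h[...,0],h[...,1],h[...,2]
    m={'white':(Sx<70)&(V>120),'green':(H>40)&(H<85)&(Sx>80)&(V>25),'red':((H<8)|(H>172))&(Sx>150)&(V>60)}[kind]
    b=boxes[i]; o=np.zeros_like(m); o[b[1]:b[3],b[0]:b[2]]=m[b[1]:b[3],b[0]:b[2]]; return o
for i,s in enumerate((T,D)):
    for k in('white','green','red'):
        m=mask(i,k); ys,xs=np.nonzero(m)
        if len(xs): print(i,k,len(xs),cv2.minAreaRect(np.c_[xs,ys].astype(np.float32)))
    tm=[d for d in masks_of('top' if i==0 else 'side','tin')]
    for d in tm: print(np.round(d['extent']),round(d['score'],2))
    d=min(tm,key=lambda d:abs(d['extent'][0]-236)+abs(d['extent'][1]-(175 if i==0 else 260)))
    ys,xs=np.nonzero(d['mask']); print(cv2.minAreaRect(np.c_[xs,ys].astype(np.float32)))
# silhouettes fit
from scipy.optimize import minimize
ms=[]
for i,n in enumerate(('top','side')):
    tm=masks_of(n,'tin'); d=min(tm,key=lambda d:abs(d['extent'][0]-236)+abs(d['extent'][1]-(175 if i==0 else 260)))
    ms.append(d['mask'])
a=np.linspace(0,2*np.pi,60)
def cost(p):
    x,y,w=p; u=np.array([np.cos(w),np.sin(w),0]); v=np.array([-np.sin(w),np.cos(w),0]); z=np.array([0,0,1.]); c=0
    for s,m in zip((T,D),ms):
        P=[np.array([x,y,.032])+e*.06*u+.028*(np.cos(t)*v+np.sin(t)*z) for e in(-1,1) for t in a]
        h=cv2.convexHull(np.array([proj(s,q) for q in P],np.float32))
        o=np.zeros((480*4,640*4),np.uint8); cv2.fillConvexPoly(o,np.round(h*4+1.5).astype(np.int32),1)
        M=cv2.resize(m.astype(np.uint8),(2560,1920),interpolation=0)
        c+=(o^M).sum()/M.sum()
    return c
r=minimize(cost,[.617,.242,-.3],method='Nelder-Mead',options=dict(initial_simplex=[[.617,.242,-.3],[.627,.242,-.3],[.617,.252,-.3],[.617,.242,-.15]],xatol=2e-4,fatol=1e-4))
print(r.x,r.fun)
x,y,w=r.x;u=np.array([np.cos(w),np.sin(w),0]); v=np.array([-np.sin(w),np.cos(w),0])
for k in np.arange(0,-125,-10): # angle from up towards -v
    t=np.radians(k); P=np.array([x,y,.032])+.028*(np.sin(t)*v+np.array([0,0,np.cos(t)]))-.0*u
    print(k,[ (np.round(proj(s,P),1),s['pixels'][tuple(np.round(proj(s,P)).astype(int)[::-1])]) for s in(T,D)])
E
```

```text
0 white 1112 ((259.5, 194.5), (79.0, 89.0), 90.0)
0 green 89 ((267.851318359375, 215.60809326171875), (2.279165506362915, 43.01006317138672), 17.102725982666016)
0 red 215 ((264.70001220703125, 181.90000915527344), (27.195585250854492, 8.854376792907715), 18.434947967529297)
[ 83. 287. 154. 323.] 0.87
[236. 175. 279. 240.] 0.79
[140. 362. 213. 400.] 0.75
((257.4358215332031, 207.38075256347656), (28.44744110107422, 61.588233947753906), 16.699243545532227)
1 white 295 ((253.0, 264.5), (66.0, 29.0), 0.0)
1 red 128 ((238.02386474609375, 268.2769775390625), (8.24432373046875, 22.318889617919922), 30.068584442138672)
[386. 348. 432. 422.] 0.97
[291. 119. 402. 177.] 0.71
[231. 259. 292. 303.] 0.7
[297. 380. 340. 462.] 0.59
((261.5, 280.5000305175781), (63.951541900634766, 28.174457550048828), 26.56505012512207)
[ 0.61493966  0.24339351 -0.25623613] 0.12900714493764176
0 [(array([255.6, 204.9]), array([68, 66, 68], dtype=uint8)), (array([261.2, 272.5]), array([52, 53, 60], dtype=uint8))]
-10 [(array([258. , 205.7]), array([62, 59, 60], dtype=uint8)), (array([262.6, 271.1]), array([44, 46, 5
[... 710 characters left out ...]
dtype=uint8)), (array([269.1, 270. ]), array([132, 133, 134], dtype=uint8))]
-80 [(array([270.4, 210.6]), array([33, 62, 46], dtype=uint8)), (array([269.6, 271.1]), array([170, 162, 151], dtype=uint8))]
-90 [(array([270.9, 211. ]), array([46, 59, 72], dtype=uint8)), (array([269.9, 272.4]), array([157, 148, 136], dtype=uint8))]
-100 [(array([270.9, 211.3]), array([46, 59, 72], dtype=uint8)), (array([270. , 274.1]), array([39, 42, 51], dtype=uint8))]
-110 [(array([270.6, 211.5]), array([46, 59, 72], dtype=uint8)), (array([269.8, 275.9]), array([50, 52, 59], dtype=uint8))]
-120 [(array([269.8, 211.5]), array([36, 60, 63], dtype=uint8)), (array([269.4, 277.9]), array([53, 55, 61], dtype=uint8))]
```

View pics/crop.png

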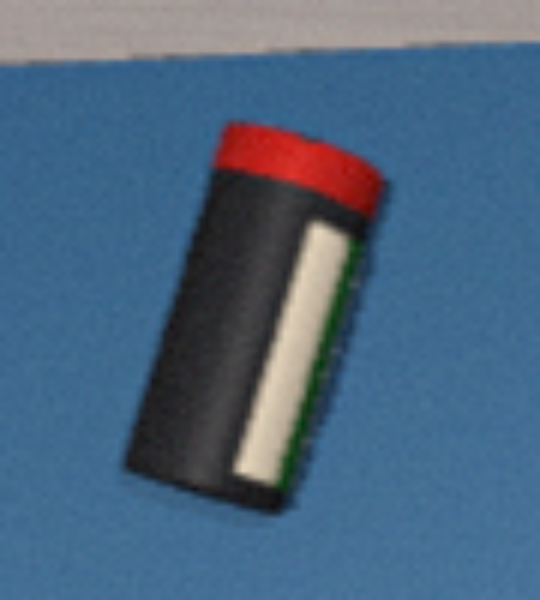

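The crop shows the dark tin with its red cap up at (265,183). White starts 24° and the green band 62° over on the -y side, so the label middle is about 69° off. I need to roll the tin about 34 mm towards +v (top travel about 67 mm), in two strokes with the shut fingertips pressing on top.

Emit:
{"method": "apply_moves", "body": {
  "commands": [
    [0, 0, -0.11, 0.023, 0.038, 0, 0],
    [0, 0, -0.22, 0.046, 0.076, 0, 0],
    [0, 0, -0.33, 0.069, 0.114, 0, 0],
    [0, 0, -0.44, 0.092, 0.152, 0, 0],
    [0, 0, -0.558, 0.114, 0.19, 0, 0]
  ]
}}

```text
time: 1.85
tool_pos: [0.2707, -0.3358, 0.2056]
ee_rot: [3.141, -0.001, -0.275]
wrist_force: [1.3, 0.2, -0.1]
width: 0.0572
finger_force: 0.0
```

Emit:
{"method": "apply_moves", "body": {
  "commands": [
    [0, 0, 0, 0.023, 0.038, 0, 0],
    [0, 0, 0, 0.046, 0.076, 0, 0],
    [0, 0, 0, 0.069, 0.114, 0, 0],
    [0, 0, 0, 0.092, 0.152, 0, 0],
    [0, 0, 0, 0.114, 0.19, 0, 0]
  ]
}}

```text
time: 2.35
tool_pos: [0.3848, -0.1457, 0.2059]
ee_rot: [3.141, -0.001, -0.27]
wrist_force: [1.3, 0.2, 0.2]
width: 0.0173
finger_force: 0.0
```

Emit:
{"method": "apply_moves", "body": {
  "commands": [
    [0, 0, 0, 0.023, 0.038, 0, 0],
    [0, 0, 0, 0.046, 0.076, 0, 0],
    [0, 0, 0, 0.069, 0.114, 0, 0],
    [0, 0, 0, 0.092, 0.152, 0, 0],
    [0, 0, 0, 0.114, 0.19, 0, 0]
  ]
}}

```text
time: 2.85
tool_pos: [0.4988, 0.0444, 0.2057]
ee_rot: [3.141, -0.001, -0.27]
wrist_force: [1.0, -0.9, -0.5]
width: 0.0005
finger_force: 0.0
```

Emit:
{"method": "apply_moves", "body": {
  "commands": [
    [0, 0, 0, 0.023, 0.038, -0.02, 0],
    [0, 0, 0, 0.046, 0.076, -0.04, 0],
    [0, 0, 0, 0.069, 0.114, -0.06, 0],
    [0, 0, 0, 0.092, 0.152, -0.08, 0],
    [0, 0, 0, 0.115, 0.192, -0.1, 0]
  ]
}}

```text
time: 3.35
tool_pos: [0.6138, 0.2359, 0.1047]
ee_rot: [3.141, -0.0, -0.27]
wrist_force: [1.3, -0.9, 0.6]
width: 0.0003
finger_force: 0.0
```

Emit:
{"method": "apply_moves", "body": {
  "commands": [
    [0, 0, 0, 0, 0, -0.02, 0],
    [0, 0, 0, 0, 0, -0.035, 0],
    [0, 0, 0, 0, 0, -0.041, 0],
    [0, 0, 0, 0, 0, -0.043, 0],
    [0, 0, 0, 0, 0, -0.044, 0]
  ]
}}

```text
time: 3.85
tool_pos: [0.6135, 0.2337, 0.063]
ee_rot: [-3.141, -0.002, -0.271]
wrist_force: [-0.1, 0.7, -0.2]
width: 0.0001
finger_force: 0.0
```

Emit:
{"method": "apply_moves", "body": {
  "commands": [
    [0, 0, 0, 0, 0, -0.0005, 0],
    [0, 0, 0, 0, 0, -0.001, 0],
    [0, 0, 0, 0, 0, -0.001, 0],
    [0, 0, 0, 0, 0, -0.001, 0],
    [0, 0, 0, 0, 0, -0.001, 0]
  ]
}}

```text
time: 4.35
tool_pos: [0.613, 0.2344, 0.0608]
ee_rot: [-3.142, -0.0, -0.27]
wrist_force: [0.3, 0.4, 0.3]
width: 0.0001
finger_force: 0.0
```

Emit:
{"method": "apply_moves", "body": {
  "commands": [
    [0, 0, 0, 0, 0, -0.0005, 0],
    [0, 0, 0, 0, 0, -0.001, 0],
    [0, 0, 0, 0, 0, -0.0015, 0],
    [0, 0, 0, 0, 0, -0.0015, 0],
    [0, 0, 0, 0, 0, -0.0015, 0]
  ]
}}

```text
time: 4.85
tool_pos: [0.613, 0.2344, 0.0592]
ee_rot: [3.142, 0.0, -0.27]
wrist_force: [-0.2, 0.1, 0.0]
width: 0.0005
finger_force: 0.3
```

Emit:
{"method": "apply_moves", "body": {
  "commands": [
    [0, 0, 0, 0, 0, -0.0005, 0],
    [0, 0, 0, 0, 0, -0.001, 0],
    [0, 0, 0, 0, 0, -0.001, 0],
    [0, 0, 0, 0, 0, -0.001, 0],
    [0, 0, 0, 0, 0, -0.001, 0]
  ]
}}

```text
time: 5.35
tool_pos: [0.6131, 0.2345, 0.0589]
ee_rot: [-3.141, -0.0, -0.27]
wrist_force: [-1.6, -0.5, 6.5]
width: 0.0006
finger_force: 2.7
```

```bash
python3 - <<'E'
from h import *
s=snap('side'); o=get_obs(); print(o['wrist_force'],o['tool_pos'],proj(s,o['tool_pos'])); save(s,'s2.png',(200,200,340,330),5)
E
```

```text
[-2.45149347 -1.48536642  5.15751701] [0.61308282 0.23450695 0.05891417] [263.5944926  269.92040454]
```

View pics/s2.png

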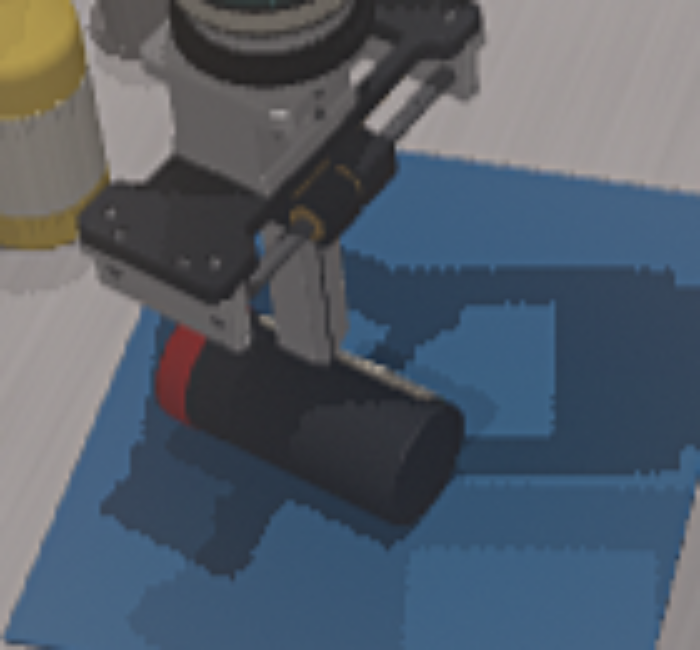

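The finger is on the tin top (crop 310,355) with about 6 N. First stroke.

Emit:
{"method": "apply_moves", "body": {
  "commands": [
    [0, 0, 0, 0.0009, 0.0033, -0.0002, 0],
    [0, 0, 0, 0.0018, 0.0066, -0.0004, 0],
    [0, 0, 0, 0.0027, 0.0099, -0.0004, 0],
    [0, 0, 0, 0.0036, 0.0132, -0.0004, 0],
    [0, 0, 0, 0.0045, 0.0165, -0.0004, 0]
  ]
}}

```text
time: 5.9
tool_pos: [0.6178, 0.252, 0.0602]
ee_rot: [-3.139, -0.001, -0.27]
wrist_force: [-3.4, 1.1, 8.9]
width: 0.0001
finger_force: 4.8
```

Emit:
{"method": "apply_moves", "body": {
  "commands": [
    [0, 0, 0, 0.0009, 0.0033, 0, 0],
    [0, 0, 0, 0.0018, 0.0066, 0, 0],
    [0, 0, 0, 0.0027, 0.0099, 0, 0],
    [0, 0, 0, 0.0036, 0.0132, 0, 0],
    [0, 0, 0, 0.0045, 0.0165, 0, 0]
  ]
}}

```text
time: 6.4
tool_pos: [0.6224, 0.2687, 0.0597]
ee_rot: [-3.139, -0.001, -0.27]
wrist_force: [-2.3, 1.1, 7.1]
width: 0.0005
finger_force: 3.5
```

```bash
python3 - <<'E'
from h import *
s=snap('side');save(s,'s3.png',(200,200,340,330),4)
t=snap('top');print(place_of('top','tin')[:3])
for d in place_of('side','tin')[:4]: print(d['score'],d['pixel'],ray(s,d['pixel'],.032))
E
```

```text
[{'pixel': [172.7, 379.1], 'score': 0.77}, {'pixel': [247.5, 203.6], 'score': 0.65}, {'pixel': [119.5, 305.2], 'score': 0.64}]
0.88 [256.6, 286.9] [0.62118397 0.26100496 0.032     ]
0.85 [408.3, 381.4] [0.27645655 0.39347658 0.032     ]
0.59 [317.4, 420.9] [0.41321702 0.51378469 0.032     ]
```

View pics/s3.png

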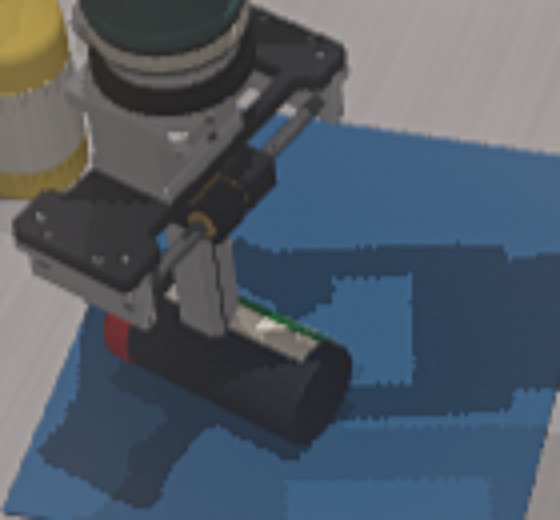

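It rolls: the white label is now on top and the green band sits at the far edge (crop 285,320). Regrip for the second stroke.

Emit:
{"method": "apply_moves", "body": {
  "commands": [
    [0, 0, 0, 0, 0, 0.003, 0],
    [0, 0, 0, 0, 0, 0.01, 0],
    [0, 0, 0, -0.0045, -0.0165, 0.01, 0],
    [0, 0, 0, -0.0045, -0.0165, 0.005, 0],
    [0, 0, 0, -0.0045, -0.0165, 0.003, 0]
  ]
}}

```text
time: 7.1
tool_pos: [0.6171, 0.2506, 0.0596]
ee_rot: [3.141, 0.001, -0.271]
wrist_force: [-0.7, 0.7, 0.0]
width: 0.0003
finger_force: 0.0
```

```bash
cat >> h.py <<'E'
def roll(s,x,y,w,z=.032,box=None):
    """profile round the tin: angle from up towards -v, with RGB, at label middle"""
    u=np.array([np.cos(w),np.sin(w),0]); v=np.array([-np.sin(w),np.cos(w),0])
    for k in range(40,-100,-5):
        t=np.radians(k); c=[]
        for a in np.linspace(-.045,.025,9):
            p=proj(s,np.array([x,y,z])+a*u+.028*(np.sin(t)*v+np.array([0,0,np.cos(t)])))
            c.append(cv2.getRectSubPix(s['pixels'],(1,1),(float(p[0]),float(p[1])))[0,0])
        print(k,np.median(c,axis=0).astype(int),end=' ')
    print()
E
python3 - <<'E'
from h import *
o=get_obs();print(o['tool_pos'],o['wrist_force'])
s=snap('side')
for d in place_of('side','tin')[:4]: print(d['score'],d['pixel'],ray(s,d['pixel'],.032))
roll(s,.6195,.260,-.27)
s=snap('top')
for d in place_of('top','tin')[:4]: print(d['score'],d['pixel'],ray(s,d['pixel'],.032))
roll(s,.6195,.260,-.27)
E
```

```text
[0.61713184 0.25060478 0.05957147] [-0.68544538  0.67418093  0.03847112]
0.75 [317.8, 418.8] [0.41368726 0.50980132 0.032     ]
0.73 [258.8, 287.3] [0.61640439 0.26076127 0.032     ]
0.73 [409.6, 382.1] [0.27391023 0.39424855 0.032     ]
40 [48 48 51] 35 [48 48 53] 30 [47 47 50] 25 [45 45 49] 20 [41 44 49] 15 [53 53 54] 10 [110 105  98] 5 [122 116 109] 0 [117 112 105] -5 [115 109 102] -10 [113 107 101] -15 [110 104  98] -20 [91 92 86] -25 [56 72 58] -30 [36 59 47] -35 [43 76 65] -40 [56 89 87] -45 [80 87 91] -50 [66 86 94] -55 [53 80 94] -60 [53 80 94] -65 [53 78 92] -70 [56 78 90] -75 [52 77 79] -80 [42 67 60] -85 [42 66 51] -90 [54 70 57] -95 [89 90 82] 
0.97 [247.5, 203.7] [0.62138287 0.26351863 0.032     ]
0.61 [171.0, 377.4] [0.27707304 0.39942269 0.032     ]
0.58 [120.7, 304.5] [0.41511856 0.50483721 0.032     ]
0.26 [372.3, 134.2] [0.77007051 0.01633798 0.032     ]
40 [40 38 37] 35 [38 43 44] 30 [44 44 48] 25 [39 44 45] 20 [42 43 46] 15 [58 56 54] 10 [56 62 63] 5 [65 67 63] 0 [63 70 68] -5 [65 80 71] -10 [65 64 67] -15 [58 78 77] -20 [ 72 108 101] -25 [56 81 51] -30 [65 66 41] -35 [47 69 47] -40 [51 73 52] -45 [ 72 106  85] -50 [ 73 110 108] -55 [ 74 111 109] -60 [ 75 112 109] -65 [ 75 110 108] -70 [ 75 110 108] -75 [ 78 108 107] -80 [ 72 107 107] -85 [ 70 106 106] -90 [ 70 106 106] -95 [ 71 107 106]
```

Emit:
{"method": "apply_moves", "body": {
  "commands": [
    [0, 0, 0, 0, 0, -0.001, 0],
    [0, 0, 0, 0, 0, -0.002, 0],
    [0, 0, 0, 0, 0, -0.003, 0],
    [0, 0, 0, 0, 0, -0.003, 0],
    [0, 0, 0, 0, 0, -0.003, 0]
  ]
}}

```text
time: 7.8
tool_pos: [0.6177, 0.2512, 0.0589]
ee_rot: [-3.141, -0.001, -0.27]
wrist_force: [-1.8, -1.6, 6.2]
width: 0.0005
finger_force: 2.7
```

Emit:
{"method": "apply_moves", "body": {
  "commands": [
    [0, 0, 0, 0.0008, 0.003, 0, 0],
    [0, 0, 0, 0.0016, 0.006, 0, 0],
    [0, 0, 0, 0.0024, 0.009, 0, 0],
    [0, 0, 0, 0.0032, 0.012, 0, 0],
    [0, 0, 0, 0.0041, 0.015, 0, 0]
  ]
}}

```text
time: 8.3
tool_pos: [0.622, 0.2669, 0.0602]
ee_rot: [-3.139, -0.001, -0.27]
wrist_force: [-3.4, 1.0, 9.0]
width: 0.0006
finger_force: 4.4
```

Emit:
{"method": "apply_moves", "body": {
  "commands": [
    [0, 0, 0, 0.0008, 0.003, 0, 0],
    [0, 0, 0, 0.0016, 0.006, 0, 0],
    [0, 0, 0, 0.0024, 0.009, 0, 0],
    [0, 0, 0, 0.0032, 0.012, 0, 0],
    [0, 0, 0, 0.0041, 0.015, 0, 0]
  ]
}}

```text
time: 8.8
tool_pos: [0.6261, 0.2821, 0.06]
ee_rot: [-3.139, -0.001, -0.27]
wrist_force: [-2.1, 0.9, 7.4]
width: 0.0003
finger_force: 3.7
```

Emit:
{"method": "apply_moves", "body": {
  "commands": [
    [0, 0, 0, 0, 0, 0, 0],
    [0, 0, 0, 0, 0, 0.003, 0],
    [0, 0, 0, 0, 0, 0.01, 0],
    [0, 0, 0, 0, 0, 0.05, 0],
    [0, 0, 0, 0, 0, 0.09, 100]
  ]
}}

```text
time: 9.3
tool_pos: [0.6245, 0.2801, 0.1461]
ee_rot: [3.138, 0.004, -0.271]
wrist_force: [1.7, -0.1, -0.1]
width: 0.0052
finger_force: 0.0
```

Emit:
{"method": "apply_moves", "body": {
  "commands": [
    [0, 0, 0, -0.02, -0.05, 0.03, 100],
    [0, 0, 0, -0.05, -0.09, 0.05, 100],
    [0, 0, 0, -0.07, -0.12, 0.05, 100],
    [0, 0, 0, -0.07, -0.12, 0.05, 100],
    [0, 0, 0, -0.07, -0.12, 0.05, 100]
  ]
}}

```text
time: 9.8
tool_pos: [0.5556, 0.1602, 0.198]
ee_rot: [-3.141, -0.001, -0.272]
wrist_force: [-0.4, 1.3, 0.6]
width: 0.045
finger_force: 0.0
```

```bash
python3 - <<'E'
from h import *
o=get_obs();print(o['tool_pos'],o['wrist_force'])
S=[]
for n in('side','top'):
    s=snap(n); S.append(s['pixels'])
    for d in place_of(n,'tin')[:4]: print(d['score'],d['pixel'],ray(s,d['pixel'],.032))
    roll(s,.624,.275,-.27)
a=cv2.resize(S[0][200:330,190:330],(420,390)); b=cv2.resize(S[1][140:270,190:316],(378,390))
cv2.imwrite('pics/r1.png',np.hstack([a,b])[:,:,::-1])
E
```

```text
[0.55556685 0.16021418 0.1979913 ] [-0.41606601  1.2613233   0.55379242]
0.87 [252.1, 288.8] [0.62838602 0.26830041 0.032     ]
0.83 [317.8, 418.2] [0.41401386 0.50871482 0.032     ]
0.57 [410.2, 380.6] [0.27345156 0.39089424 0.032     ]
40 [182 174 163] 35 [183 175 163] 30 [184 176 165] 25 [185 179 168] 20 [188 183 172] 15 [187 181 171] 10 [ 90 128  94] 5 [39 96 52] 0 [44 98 56] -5 [38 94 52] -10 [ 90 117  87] -15 [159 160 143] -20 [185 174 163] -25 [178 168 156] -30 [163 155 146] -35 [136 134 127] -40 [103 110 110] -45 [74 85 93] -50 [54 70 85] -55 [56 70 85] -60 [55 70 84] -65 [55 68 84] -70 [73 82 92] -75 [ 99 109 109] -80 [132 128 123] -85 [160 153 142] -90 [177 167 156] -95 [180 170 160] 
0.98 [173.9, 378.7] [0.27473175 0.39368103 0.032     ]
0.92 [118.6, 304.7] [0.4146252 0.5089258 0.032    ]
40 [ 66 100 100] 35 [63 98 98] 30 [62 94 93] 25 [61 95 93] 20 [63 98 96] 15 [64 98 96] 10 [62 97 95] 5 [63 97 95] 0 [62 96 94] -5 [61 93 91] -10 [61 93 91] -15 [60 93 91] -20 [59 93 92] -25 [61 95 92] -30 [61 92 92] -35 [58 91 90] -40 [59 94 91] -45 [57 92 89] -50 [59 91 91] -55 [58 91 88] -60 [57 91 91] -65 [57 90 90] -70 [58 89 88] -75 [57 90 89] -80 [56 89 89] -85 [55 89 87] -90 [56 88 86] -95 [56 88 86]
```

View pics/r1.png

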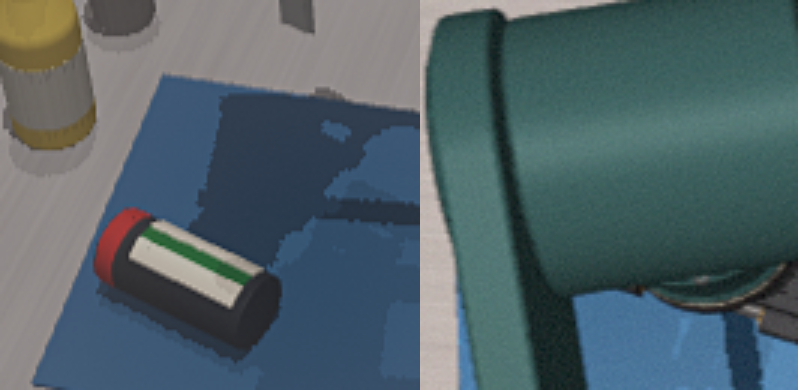

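Side view: the green band is on top (about 0°), tin let go and still. Now fit its pose from the side view.

```bash
python3 - <<'E'
from h import *
from scipy.optimize import minimize
s=snap('side'); tm=masks_of('side','tin')
d=min(tm,key=lambda d:abs(d['extent'][0]-220)+abs(d['extent'][1]-268)); m=d['mask'].astype(np.uint8); print(d['extent'])
M=cv2.resize(m,(2560,1920),interpolation=0); a=np.linspace(0,2*np.pi,60)
def cost(p):
    x,y,w=p; u=np.array([np.cos(w),np.sin(w),0]); v=np.array([-np.sin(w),np.cos(w),0])
    h=cv2.convexHull(np.array([proj(s,np.array([x,y,.032])+e*.06*u+.028*(np.cos(t)*v+np.sin(t)*np.array([0,0,1.]))) for e in(-1,1) for t in a],np.float32))
    o=np.zeros_like(M); cv2.fillConvexPoly(o,np.round(h*4+1.5).astype(np.int32),1); return (o^M).sum()/M.sum()
r=minimize(cost,[.624,.275,-.27],method='Nelder-Mead',options=dict(initial_simplex=[[.624,.275,-.27],[.632,.275,-.27],[.624,.283,-.27],[.624,.275,-.17]],xatol=2e-4,fatol=1e-4)); print(r.x,r.fun)
h=cv2.cvtColor(s['pixels'],cv2.COLOR_RGB2HSV).astype(int)
g=(h[...,0]>40)&(h[...,0]<85)&(h[...,1]>80)&(h[...,2]>25); g[:265]=0;g[310:]=0;g[:,:220]=0;g[:,290:]=0
ys,xs=np.nonzero(g); P=np.array([ray(s,(x,y),.060)[:2] for x,y in zip(xs,ys)]); c=P.mean(0); vv=np.linalg.svd(P-c)[2][0]; print('green',c,np.arctan(vv[1]/vv[0]))
print([x for x in get_obs()['joint_positions'].round(3)])
# rack
t=snap('top')
for n,S in(('top',t),('side',s)):
    for q,z in(('rack_open',.046),('rack_stop',.046),('rack_strap',.088)):
        for d in place_of(n,q)[:1]: print(n,q,d['pixel'],ray(S,d['pixel'],z).round(4))
# nylon trough upper edges in top picture: white strips
w=(t['pixels'].min(2)>175); w[:,:440]=0; w[:215]=0; w[330:]=0;w[:,530:]=0
ys,xs=np.nonzero(w); print(len(xs)); P=np.array([ray(t,(x,y),.018)[:2] for x,y in zip(xs,ys)]); print(cv2.minAreaRect(P.astype(np.float32)*1000))
save(t,'rack.png',(420,150,550,330),4)
E
```

```text
[223.5, 268.9, 285.2, 314.6]
[ 0.62525359  0.27583773 -0.25175015] 0.04452255418863503
green [0.61546231 0.27803036] -0.2595577738665961
[np.float64(0.185), np.float64(0.155), np.float64(1.313), np.float64(0.0), np.float64(1.675), np.float64(2.025)]
top rack_open [496.3, 271.6] [ 0.4984 -0.229   0.046 ]
top rack_stop [476.8, 180.2] [ 0.6782 -0.1907  0.046 ]
top rack_strap [496.0, 204.8] [ 0.6229 -0.2117  0.088 ]
side rack_open [368.3, 144.0] [ 0.5063 -0.2481  0.046 ]
side rack_stop [316.4, 131.6] [ 0.6496 -0.2631  0.046 ]
side rack_strap [315.9, 132.3] [ 0.6328 -0.2062  0.088 ]
4002
((498.62127685546875, -217.29812622070312), (232.8698272705078, 181.3589324951172), 0.36153504252433777)
```

View pics/rack.png

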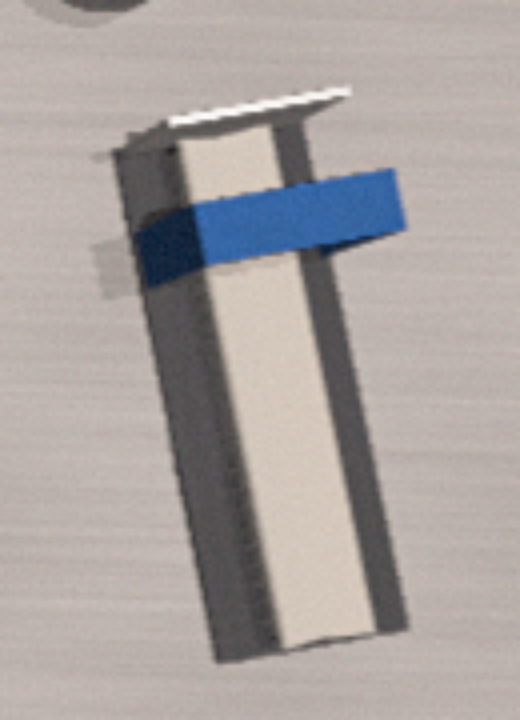

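The rack crop shows the trough edges from (180,145)–(285,648) on the left to (275,130)–(373,632) on the right, the strap across at y≈170–285, and the end plate at the top.

```bash
python3 - <<'E'
from h import *
t=snap('top'); f=lambda p,z: ray(t,(p[0]/4+420,p[1]/4+150),z)[:2].round(4)
L=[f(p,.027) for p in((205,265),(285,648))]; R=[f(p,.027) for p in((300,250),(373,632))]
print('trough',L,R)
for a in(L,R): d=a[0]-a[1]; print(np.arctan2(d[1],d[0]))
print('base',[f(p,.005) for p in((217,662),(408,630),(115,152))]); b=f((115,152),.005)-f((217,662),.005); print(np.arctan2(b[1],b[0]),np.hypot(*b))
b=f((408,630),.005)-f((217,662),.005);print('w',np.hypot(*b),np.arctan2(b[1],b[0])+np.pi/2)
print('stop',[f(p,.075) for p in((170,122),(350,92))]);
print('strap',[f(p,.094) for p in((195,205),(395,170),(205,265),(405,230))])
E
```

```text
trough [array([ 0.6087, -0.1864]), array([ 0.4185, -0.2264])] [array([ 0.6176, -0.2344]), array([ 0.4275, -0.2702])]
0.20728423852168928
0.1861418526551947
base [array([ 0.409 , -0.2005]), array([ 0.4276, -0.2978]), array([ 0.6696, -0.1473])]
0.2013772524195561 0.2659748108374175
w 0.09906184936694852 0.18888259979220767
stop [array([ 0.6704, -0.1528]), array([ 0.6873, -0.2393])]
strap [array([ 0.6272, -0.1583]), array([ 0.6462, -0.252 ]), array([ 0.5991, -0.1631]), array([ 0.618 , -0.2565])]
```

Emit:
{"method": "apply_moves", "body": {
  "commands": [
    [0, 0, 0.015, 0.02, 0.035, 0, 100],
    [0, 0, 0.015, 0.045, 0.075, 0, 100],
    [0, 0, 0.015, 0.069, 0.1155, -0.02, 100],
    [0, 0, 0.015, 0.069, 0.1155, -0.05, 100],
    [0, 0, 0.015, 0.069, 0.1155, -0.08, 100]
  ]
}}

```text
time: 11.0
tool_pos: [0.6252, 0.278, 0.116]
ee_rot: [3.142, -0.0, -0.253]
wrist_force: [0.2, -0.2, -0.0]
width: 0.0939
finger_force: 0.0
```

```bash
python3 - <<'E'
from h import *
try: print(grip_point_offset)
except NameError: print('none')
w=snap('wrist'); o=get_obs(); print(o['tool_pos'],o['ee_rot'],o['width'])
h=cv2.cvtColor(w['pixels'],cv2.COLOR_RGB2HSV).astype(int)
g=(h[...,0]>40)&(h[...,0]<85)&(h[...,1]>100)&(h[...,2]>25)
ys,xs=np.nonzero(g); P=np.array([ray(w,(x,y),.060)[:2] for x,y in zip(xs,ys)]); c=np.median(P,0); vv=np.linalg.svd(P-c,full_matrices=False)[2][0]; print('green',len(P),c,np.arctan(vv[1]/vv[0]))
save(w,'w1.png')
E
```

```text
0.0188
[0.62172363 0.27614829 0.10899027] [ 3.13503133  0.00957408 -0.25408649] 0.09434737713176823
green 1807 [0.61703817 0.27649221] -0.4567725280452212
```

View pics/w1.png

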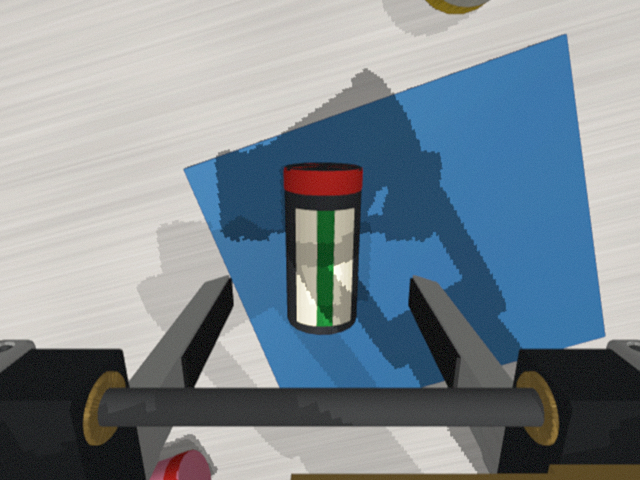

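The wrist view shows the tin centred between the fingers with the green band in the middle (325,270). Descend and grasp.

Emit:
{"method": "apply_moves", "body": {
  "commands": [
    [0, 0, 0, 0, 0, -0.025, 100],
    [0, 0, 0, 0, 0, -0.05, 100],
    [0, 0, 0, 0, 0, -0.075, 100],
    [0, 0, 0, 0, 0, -0.095, 100],
    [0, 0, 0, 0, 0, -0.1025, 100]
  ]
}}

```text
time: 11.55
tool_pos: [0.6233, 0.2756, 0.0131]
ee_rot: [3.139, 0.003, -0.256]
wrist_force: [-0.5, 0.3, 0.1]
width: 0.0939
finger_force: 0.0
```

Emit:
{"method": "apply_moves", "body": {
  "commands": [
    [0, 0, 0, 0, 0, 0, 80],
    [0, 0, 0, 0, 0, 0, 60],
    [0, 0, 0, 0, 0, 0, 45],
    [0, 0, 0, 0, 0, 0, 30],
    [0, 0, 0, 0, 0, 0, 0]
  ]
}}

```text
time: 12.05
tool_pos: [0.6252, 0.2766, 0.0164]
ee_rot: [-3.141, -0.001, -0.255]
wrist_force: [0.3, 0.5, -0.1]
width: 0.0571
finger_force: 0.0
```

Emit:
{"method": "apply_moves", "body": {
  "commands": [
    [0, 0, 0, 0, 0, 0, 0],
    [0, 0, 0, 0, 0, 0, 0],
    [0, 0, 0, 0, 0, 0, 0],
    [0, 0, 0, 0, 0, 0, 0],
    [0, 0, 0, 0, 0, 0.01, 0]
  ]
}}

```text
time: 12.55
tool_pos: [0.6227, 0.2756, 0.0226]
ee_rot: [3.138, 0.005, -0.255]
wrist_force: [-0.3, -0.5, -4.2]
width: 0.0555
finger_force: 30.0
```

Emit:
{"method": "apply_moves", "body": {
  "commands": [
    [0, 0, 0, 0, 0, 0.02, 0],
    [0, 0, 0, 0, 0, 0.045, 0],
    [0, 0, 0, 0, 0, 0.075, 0],
    [0, 0, 0, 0, 0, 0.105, 0],
    [0, 0, 0, 0, 0, 0.115, 0]
  ]
}}

```text
time: 13.05
tool_pos: [0.6257, 0.2766, 0.1433]
ee_rot: [-3.14, -0.004, -0.255]
wrist_force: [0.2, 0.2, -2.4]
width: 0.0555
finger_force: 30.0
```

Emit:
{"method": "apply_moves", "body": {
  "commands": [
    [0, 0, 0.03, -0.005, -0.02, 0, 0],
    [0, 0, 0.06, -0.013, -0.055, 0, 0],
    [0, 0, 0.1, -0.022, -0.09, 0, 0],
    [0, 0, 0.14, -0.031, -0.126, 0, 0],
    [0, 0, 0.18, -0.04, -0.165, 0, 0]
  ]
}}

```text
time: 13.55
tool_pos: [0.5829, 0.1102, 0.1378]
ee_rot: [3.141, 0.004, -0.073]
wrist_force: [1.3, -0.6, -3.3]
width: 0.0554
finger_force: 30.0
```

Emit:
{"method": "apply_moves", "body": {
  "commands": [
    [0, 0, 0.04, -0.009, -0.038, 0, 0],
    [0, 0, 0.08, -0.018, -0.075, 0, 0],
    [0, 0, 0.12, -0.027, -0.112, 0, 0],
    [0, 0, 0.16, -0.036, -0.15, 0, 0],
    [0, 0, 0.2, -0.044, -0.185, 0, 0]
  ]
}}

```text
time: 14.05
tool_pos: [0.5387, -0.0751, 0.1381]
ee_rot: [-3.141, 0.004, 0.126]
wrist_force: [1.3, -0.3, -4.0]
width: 0.0554
finger_force: 30.0
```

Emit:
{"method": "apply_moves", "body": {
  "commands": [
    [0, 0, 0.03, -0.01, -0.04, 0, 0],
    [0, 0, 0.06, -0.02, -0.08, 0, 0],
    [0, 0, 0.075, -0.03, -0.12, 0, 0],
    [0, 0, 0.075, -0.0375, -0.15, 0, 0],
    [0, 0, 0.075, -0.0397, -0.158, 0, 0]
  ]
}}

```text
time: 14.55
tool_pos: [0.4988, -0.2343, 0.1381]
ee_rot: [-3.14, 0.004, 0.196]
wrist_force: [-0.5, 0.2, -3.5]
width: 0.0554
finger_force: 30.0
```

Emit:
{"method": "apply_moves", "body": {
  "commands": [
    [0, 0, 0, 0, 0, 0, 0],
    [0, 0, 0, 0, 0, -0.02, 0],
    [0, 0, 0, 0, 0, -0.035, 0],
    [0, 0, 0, 0, 0, -0.045, 0],
    [0, 0, 0, 0, 0, -0.05, 0]
  ]
}}

```text
time: 15.05
tool_pos: [0.5002, -0.2301, 0.0881]
ee_rot: [-3.139, 0.003, 0.201]
wrist_force: [-0.1, 0.1, -3.7]
width: 0.0556
finger_force: 30.0
```

```bash
python3 - <<'E'
from h import *
o=get_obs(); print(o['tool_pos'],o['ee_rot'],o['wrist_force'])
w=snap('wrist'); t=snap('side')
a=w['pixels']; b=cv2.resize(t['pixels'][80:220,260:420],(366,320))
a=cv2.resize(a,(427,320)); cv2.imwrite('pics/p1.png',np.hstack([a,b])[:,:,::-1])
E
```

```text
[ 0.50024642 -0.23006308  0.08810783] [-3.13909456e+00  2.53618780e-03  2.01220794e-01] [-0.09517632  0.05559797 -3.66222736]
```

View pics/p1.png

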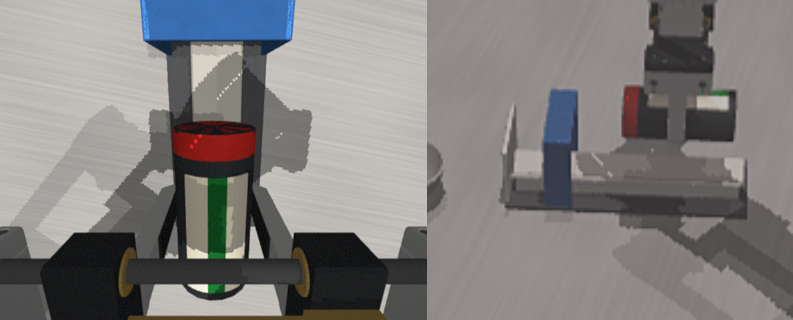

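The tin is held label-up and aligned over the open part of the trough, with the strap ahead at (218,20). Lower it.

Emit:
{"method": "apply_moves", "body": {
  "commands": [
    [0, 0, 0, 0, 0, -0.015, 0],
    [0, 0, 0, 0, 0, -0.03, 0],
    [0, 0, 0, 0, 0, -0.045, 0],
    [0, 0, 0, 0, 0, -0.053, 0],
    [0, 0, 0, 0, 0, -0.056, 0]
  ]
}}

```text
time: 15.65
tool_pos: [0.4998, -0.231, 0.0321]
ee_rot: [-3.139, 0.003, 0.2]
wrist_force: [-0.1, 0.1, -3.4]
width: 0.0554
finger_force: 30.0
```

Emit:
{"method": "apply_moves", "body": {
  "commands": [
    [0, 0, 0, 0, 0, -0.001, 0],
    [0, 0, 0, 0, 0, -0.002, 0],
    [0, 0, 0, 0, 0, -0.003, 0],
    [0, 0, 0, 0, 0, -0.003, 0],
    [0, 0, 0, 0, 0, -0.003, 0]
  ]
}}

```text
time: 16.15
tool_pos: [0.5012, -0.2318, 0.0317]
ee_rot: [3.141, -0.001, 0.2]
wrist_force: [-0.1, -0.1, -3.2]
width: 0.0553
finger_force: 30.0
```

Emit:
{"method": "apply_moves", "body": {
  "commands": [
    [0, 0, 0, 0, 0, -0.001, 0],
    [0, 0, 0, 0, 0, -0.0015, 0],
    [0, 0, 0, 0, 0, -0.002, 0],
    [0, 0, 0, 0, 0, -0.002, 0],
    [0, 0, 0, 0, 0, -0.002, 0]
  ]
}}

```text
time: 16.65
tool_pos: [0.5015, -0.232, 0.0306]
ee_rot: [3.14, -0.001, 0.2]
wrist_force: [-2.6, 0.7, 6.0]
width: 0.0553
finger_force: 30.0
```

Contact made; open gently and lift. Then back off along the rack's -x, so the shut fingers end up behind the tin.

Emit:
{"method": "apply_moves", "body": {
  "commands": [
    [0, 0, 0, 0, 0, 0.001, 62],
    [0, 0, 0, 0, 0, 0.001, 66],
    [0, 0, 0, 0, 0, 0.001, 75],
    [0, 0, 0, 0, 0, 0.001, 85],
    [0, 0, 0, 0, 0, 0.001, 85]
  ]
}}

```text
time: 17.15
tool_pos: [0.5009, -0.2315, 0.0299]
ee_rot: [-3.141, 0.0, 0.2]
wrist_force: [-0.3, -0.3, -0.1]
width: 0.0793
finger_force: 0.0
```

Emit:
{"method": "apply_moves", "body": {
  "commands": [
    [0, 0, 0, 0, 0, 0.001, 85],
    [0, 0, 0, 0, 0, 0.015, 85],
    [0, 0, 0, 0, 0, 0.04, 85],
    [0, 0, 0, 0, 0, 0.075, 85],
    [0, 0, 0, -0.02, -0.004, 0.1, 50]
  ]
}}

```text
time: 17.65
tool_pos: [0.4829, -0.2359, 0.1337]
ee_rot: [3.139, -0.004, 0.201]
wrist_force: [-0.3, -0.4, 1.2]
width: 0.0748
finger_force: 0.0
```

Emit:
{"method": "apply_moves", "body": {
  "commands": [
    [0, 0, 0, -0.03, -0.006, 0, 0],
    [0, 0, 0, -0.06, -0.012, 0, 0],
    [0, 0, 0, -0.078, -0.016, 0, 0],
    [0, 0, 0, -0.078, -0.016, 0, 0],
    [0, 0, 0, -0.078, -0.016, 0, 0]
  ]
}}

```text
time: 18.15
tool_pos: [0.4035, -0.2519, 0.1313]
ee_rot: [3.14, -0.002, 0.199]
wrist_force: [0.6, 0.6, -0.9]
width: 0.0351
finger_force: 0.0
```

```bash
python3 - <<'E'
from h import *
o=get_obs(); print(o['tool_pos'],o['ee_rot'],o['wrist_force'],o['width'])
w=snap('wrist'); t=snap('side')
c,s=np.cos(.2),np.sin(.2)
for d in place_of('side','tin'): 
    P=ray(t,d['pixel'],.046); e=P[:2]-[.5504,-.2225]; print(d['score'],P,e@[c,s],e@[-s,c])
cv2.imwrite('pics/p2.png',np.hstack([cv2.resize(w['pixels'],(427,320)),cv2.resize(t['pixels'][80:220,260:420],(366,320))])[:,:,::-1])
E
```

```text
[ 0.40354761 -0.25191902  0.13133856] [ 3.14011636e+00 -1.87281718e-03  1.99114479e-01] [ 0.55169339  0.59719359 -0.89162074] 0.035138188328423414
0.73 [0.40696198 0.51870224 0.046     ] 0.006675344553402213 0.7549242739412014
0.66 [0.27314887 0.40368841 0.046     ] -0.1473201352049261 0.668787624956859
0.64 [ 0.50486726 -0.23994779  0.046     ] -0.04809145553027342 -0.008054034564443077
```

View pics/p2.png

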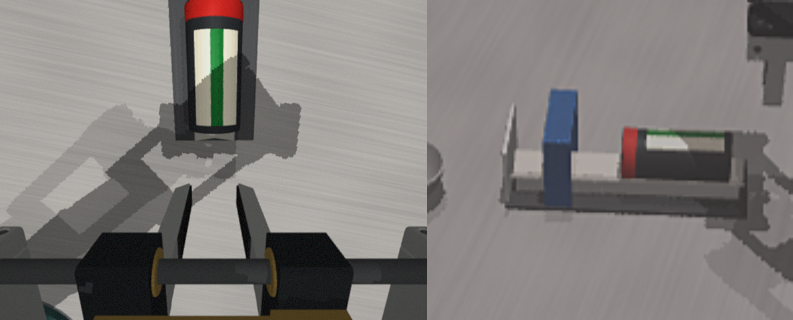

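The tin lies label-up in the trough (wrist view 215,80) and the gripper is behind it. Lower and push.

Emit:
{"method": "apply_moves", "body": {
  "commands": [
    [0, 0, 0, 0, 0, -0.03, 0],
    [0, 0, 0, 0, 0, -0.06, 0],
    [0, 0, 0, 0, 0, -0.08, 0],
    [0, 0, 0, 0, 0, -0.086, 0],
    [0, 0, 0, 0, 0, -0.086, 0]
  ]
}}

```text
time: 18.8
tool_pos: [0.4029, -0.251, 0.0433]
ee_rot: [-3.14, 0.001, 0.201]
wrist_force: [-0.1, -0.6, 1.4]
width: 0.0002
finger_force: 0.0
```

Emit:
{"method": "apply_moves", "body": {
  "commands": [
    [0, 0, 0, 0.005, 0.001, 0, 0],
    [0, 0, 0, 0.012, 0.0024, 0, 0],
    [0, 0, 0, 0.02, 0.0041, 0, 0],
    [0, 0, 0, 0.025, 0.0051, 0, 0],
    [0, 0, 0, 0.03, 0.0061, 0, 0]
  ]
}}

```text
time: 19.3
tool_pos: [0.4331, -0.2457, 0.0447]
ee_rot: [3.141, 0.001, 0.2]
wrist_force: [-3.6, -0.1, 2.2]
width: 0.0006
finger_force: 1.5
```

Emit:
{"method": "apply_moves", "body": {
  "commands": [
    [0, 0, 0, 0.007, 0.0014, 0, 0],
    [0, 0, 0, 0.014, 0.0028, 0, 0],
    [0, 0, 0, 0.021, 0.0043, 0, 0],
    [0, 0, 0, 0.028, 0.0057, 0, 0],
    [0, 0, 0, 0.035, 0.0071, 0, 0]
  ]
}}

```text
time: 19.8
tool_pos: [0.4684, -0.2381, 0.0442]
ee_rot: [-3.141, 0.0, 0.2]
wrist_force: [-2.5, 0.1, 2.2]
width: 0.0004
finger_force: 1.6
```

Emit:
{"method": "apply_moves", "body": {
  "commands": [
    [0, 0, 0, 0.007, 0.0014, 0, 0],
    [0, 0, 0, 0.014, 0.0028, 0, 0],
    [0, 0, 0, 0.021, 0.0043, 0, 0],
    [0, 0, 0, 0.028, 0.0057, 0, 0],
    [0, 0, 0, 0.035, 0.0071, 0, 0]
  ]
}}

```text
time: 20.3
tool_pos: [0.5035, -0.231, 0.0441]
ee_rot: [-3.141, 0.0, 0.2]
wrist_force: [-3.7, -0.7, 1.3]
width: 0.0004
finger_force: 1.4
```

Emit:
{"method": "apply_moves", "body": {
  "commands": [
    [0, 0, 0, 0.007, 0.0014, 0, 0],
    [0, 0, 0, 0.014, 0.0028, 0, 0],
    [0, 0, 0, 0.021, 0.0043, 0, 0],
    [0, 0, 0, 0.028, 0.0057, 0, 0],
    [0, 0, 0, 0.035, 0.0071, 0, 0]
  ]
}}

```text
time: 20.8
tool_pos: [0.5386, -0.2241, 0.0441]
ee_rot: [-3.142, -0.0, 0.2]
wrist_force: [-2.0, 0.6, 1.0]
width: 0.0003
finger_force: 1.2
```

Emit:
{"method": "apply_moves", "body": {
  "commands": [
    [0, 0, 0, 0.004, 0.0008, 0, 0],
    [0, 0, 0, 0.007, 0.0014, 0, 0],
    [0, 0, 0, 0.009, 0.0018, 0, 0],
    [0, 0, 0, 0.011, 0.0022, 0, 0],
    [0, 0, 0, 0.012, 0.0024, 0, 0]
  ]
}}

```text
time: 21.3
tool_pos: [0.5501, -0.2219, 0.0441]
ee_rot: [3.141, 0.0, 0.2]
wrist_force: [-2.5, 1.2, 0.3]
width: 0.0003
finger_force: 1.1
```

Emit:
{"method": "apply_moves", "body": {
  "commands": [
    [0, 0, 0, 0.0005, 0.0001, 0, 0],
    [0, 0, 0, 0.001, 0.0002, 0, 0],
    [0, 0, 0, 0.0015, 0.0003, 0, 0],
    [0, 0, 0, 0.002, 0.0004, 0, 0],
    [0, 0, 0, 0.002, 0.0004, 0, 0]
  ]
}}

```text
time: 21.8
tool_pos: [0.5519, -0.2215, 0.0442]
ee_rot: [3.141, 0.0, 0.2]
wrist_force: [-3.0, -0.8, 0.4]
width: 0.0008
finger_force: 1.1
```

Emit:
{"method": "apply_moves", "body": {
  "commands": [
    [0, 0, 0, 0.0005, 0.0001, 0, 0],
    [0, 0, 0, 0.001, 0.0002, 0, 0],
    [0, 0, 0, 0.0015, 0.0003, 0, 0],
    [0, 0, 0, 0.002, 0.0004, 0, 0],
    [0, 0, 0, 0.002, 0.0004, 0, 0]
  ]
}}

```text
time: 22.3
tool_pos: [0.5518, -0.2215, 0.0442]
ee_rot: [-3.141, 0.005, 0.199]
wrist_force: [-9.1, -1.1, 3.1]
width: 0.0007
finger_force: 4.1
```

The force rose where predicted, so the tin is at the end stop. Back off and check.

Emit:
{"method": "apply_moves", "body": {
  "commands": [
    [0, 0, 0, -0.003, -0.0006, 0, 0],
    [0, 0, 0, -0.01, -0.002, 0, 0],
    [0, 0, 0, -0.04, -0.008, 0.01, 0],
    [0, 0, 0, -0.08, -0.016, 0.05, 0],
    [0, 0, 0, -0.12, -0.024, 0.09, 0]
  ]
}}

```text
time: 22.8
tool_pos: [0.4428, -0.2428, 0.1242]
ee_rot: [-3.141, 0.0, 0.201]
wrist_force: [0.3, -1.3, 0.2]
width: 0.0002
finger_force: 0.0
```

Emit:
{"method": "apply_moves", "body": {
  "commands": [
    [0, 0, 0, -0.02, -0.03, 0.03, 0],
    [0, 0, 0, -0.04, -0.06, 0.06, 0],
    [0, 0, 0, -0.06, -0.09, 0.08, 0],
    [0, 0, 0, -0.08, -0.12, 0.08, 0],
    [0, 0, 0, -0.08, -0.12, 0.08, 0]
  ]
}}

```text
time: 23.3
tool_pos: [0.3624, -0.3667, 0.2056]
ee_rot: [3.137, -0.001, 0.194]
wrist_force: [-0.0, -0.7, -0.6]
width: 0.0006
finger_force: 0.0
```

```bash
python3 - <<'E'
from h import *
w=snap('top'); t=snap('side')
c,s=np.cos(.2),np.sin(.2)
for n,S in(('top',w),('side',t)):
  for d in place_of(n,'tin'):
    P=ray(S,d['pixel'],.046); e=P[:2]-[.5504,-.2225]; print(n,d['score'],P,e@[c,s],e@[-s,c])
  roll(S,.5504+.025*c,-.2225+.025*s,.2,z=.046)
cv2.imwrite('pics/f.png',np.hstack([cv2.resize(w['pixels'][150:330,420:560],(373,480)),cv2.resize(t['pixels'][80:220,280:400],(411,480))])[:,:,::-1])
E
```

```text
top 0.73 [0.41321888 0.50079441 0.046     ] 0.009249785750395756 0.7361303572715326
top 0.62 [0.27905027 0.39158975 0.046     ] -0.14393999767318763 0.6557577059356013
top 0.55 [ 0.61760842 -0.20952096  0.046     ] 0.06844726146002204 -0.0006319325258062301
40 [175 163 145] 35 [190 178 167] 30 [190 180 167] 25 [192 181 168] 20 [192 181 169] 15 [192 181 168] 10 [191 181 169] 5 [ 69 137  81] 0 [ 55 121  56] -5 [ 47 113  51] -10 [45 86 52] -15 [74 71 71] -20 [75 73 74] -25 [76 73 74] -30 [75 71 74] -35 [74 72 77] -40 [75 71 74] -45 [83 78 79] -50 [94 88 89] -55 [105 101  99] -60 [118 112 110] -65 [123 117 114] -70 [121 116 113] -75 [112 107 105] -80 [99 93 94] -85 [89 83 84] -90 [77 74 76] -95 [75 71 73] 
side 0.91 [0.41480395 0.51650883 0.046     ] 0.013925230116182852 0.751216635418035
side 0.91 [0.27221489 0.40194085 0.046     ] -0.1485826843367598 0.6672604611329197
side 0.69 [ 0.62269381 -0.2041662   0.046     ] 0.07449511333238744 0.003605777629551131
40 [111 108 103] 35 [149 143 142] 30 [149 143 142] 25 [150 143 142] 20 [149 143 142] 15 [149 142 142] 10 [149 143 142] 5 [148 143 140] 0 [108 137 106] -5 [ 64 103  64] -10 [ 69 103  68] -15 [ 81 111  79] -20 [ 98 122  91] -25 [113 131 104] -30 [123 137 113] -35 [128 139 117] -40 [127 139 117] -45 [121 135 111] -50 [110 128 101] -55 [101 119  96] -60 [ 93 109  89] -65 [ 84 100  81] -70 [ 75 105  73] -75 [113 138 109] -80 [147 142 140] -85 [148 142 141] -90 [148 142 141] -95 [147 141 141]
```

View pics/f.png

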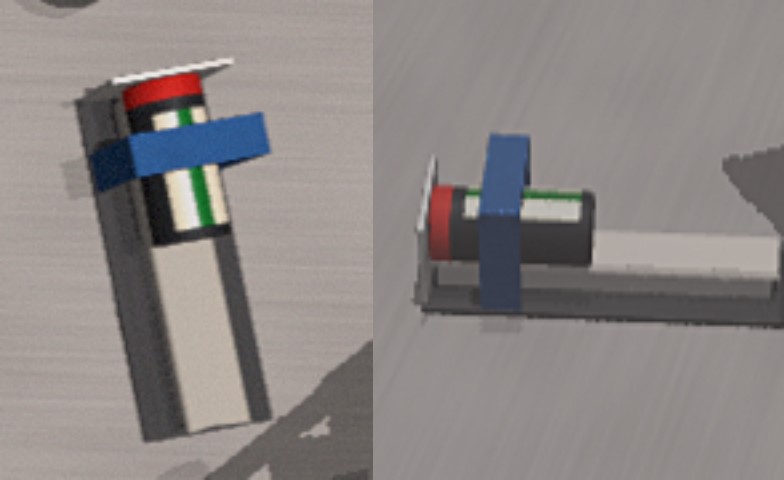

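The tin sits under the strap with its cap against the stop plate and the green band on top (within a few degrees). Hand in.

```bash
python3 -c "
from bench import *
print(close_job())"
```

```text
the job is handed in; nothing more can be done
None
```

The tin was rolled label-up on the mat and let go there, then laid in the trough and slid under the strap to the end stop. The last pictures show the green band within a few degrees of straight up, and the job is handed in; no verdict came back.

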